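# Find the brass check weight in the sample-lab boxes and stand it on the scale

## Robot

A 7-joint arm with a two-finger parallel gripper is mounted at the origin on the work surface. World frame = base frame: x ahead of the robot, y to its left, z up, the work surface at z = 0. Lengths are in m, angles in rad, forces in N, time in s.
With the tool pointing down it reaches from about 0.425 to 0.925 m from the base axis. Payload 6.8 kg.
Tool frame: the origin (TCP) lies between the finger pads; the fingertips stand 22 mm ahead of it and the grasp point (between the pads) lies 3 mm ahead of it (bot.nose_length is the distance from the TCP to the fingertips, in m); x points along the fingers, y is the direction in which the jaws open and shut, and the axes are right-handed (so a half turn about x gives the same grasp; the last joint's range is limited). The gripper opens to 88 mm and grips with 3 to 60 N. Pads are 20 mm wide; open, the fingers measure 115 mm over their backs; the gripper's body (75 mm by 178 mm) begins 61 mm behind the grasp point.
Start: joints at [1.113, 0.477, 0.022, 1.555, -0.011, 1.109, -0.083], TCP at [0.231, -0.634, 0.245] pointing down, gripper open.
Joint ranges: [-2.96, 2.96], [-0.34, 2.1], [-1.41, 1.46], [0.24, 2.44], [-1.37, 4.51], [0.17, 1.92], [-2.96, 2.96]. Speed limits (rad/s): [2.39, 2.39, 3.14, 3.14, 3.14, 3.14, 3.14].

## Interface

Orientations are given as [roll, pitch, yaw] about the fixed x, y, z axes, in that order (R = Rz(yaw) Ry(pitch) Rx(roll)).
In Python, from cell import get_state, cams, job, bot gives the robot as it stands.
- The arm moves only by the shell command python3 -m crank 'ROWS' [OPENING]. ROWS is JSON, a list of rows, each a list of 6 numbers: the shift along the tool's x, y, z in mm, then the turn, a rotation vector about the tool's x, y, z in rad. In form: [[tx, ty, tz, wx, wy, wz], ...]. A call has 1 to 12 rows; each row is the pose to reach, as a shift and turn from the pose measured when the call began, along the tool's axes at that moment; what a row does not reach only later rows make up. A row lasts 1/8 s, in which the tool goes at most 62.5 mm and 10.7 degrees, less where a joint would pass 70% of its speed; a pose out of reach is approached as far as the arm can. A call with a gripper value outside its range is refused whole. OPENING is the finger opening in mm, from 0 to 87.8, set as the call begins (- or left out, the last holds). The fingers move at their own pace and stop on an object; the grip force is fixed at half the most. Time passes only in rows, so rows that repeat a pose let the fingers close. It gives the time, the measured TCP pose, the force and the opening at its end, in the units of the state.
- get_state(): the state, without advancing time (a new reading comes with each control period).
- cams.grab_frame(name): name is "scene" or "side" or "wrist"; returns a dict with "frame" (420x560x3 uint8, red, green, blue), "intrinsics" (3x3 intrinsics, pixels), "rvec" (rotation vector, rad) and "tvec" (3), from world to camera coordinates, as OpenCV has them; the wrist camera has in their place "hand_eye" (4x4, takes a point from camera to tool coordinates, whose origin is the TCP and whose axes are the tool frame's). Camera axes: x right, y down, z forward; pixel columns grow to the right and rows downward; lengths in m; the calibration is good to about 2 mm. A picture is of the moment at which its call begins: read the wrist's pose just before it. There is no depth.
- job.hand_in(): hands the job in, once; it reports no verdict.
The state is a dict: "time": time; "joint_pos": joint angles; "qd": joint speeds; "tau": joint torques, N m; "tcp_pos": TCP position; "tcp_rot": TCP orientation; "wrist_force": force on the tool from outside, world axes, zero at the start; "wrist_torque": the same for the moment, N m; "gripper_width": finger opening in m.
Only numpy, scipy, OpenCV 4.12 (cv2) and the standard library are available. Lean on these libraries where they do the work, as an engineer would, in place of code of your own. Each camera call takes 0.05 s, during which the arm holds its last target.

## Task

The small brass check weight is in one of the three wooden slide-lid boxes on this cupping table: find it by sliding a lid open, trying another box if it is not there. Lift it out, carry it to the scale and lower it, without dropping it, to stand upright in the middle of the pan, then let go.

Things in the scene. Friction and masses are not known exactly. Their poses are not given: they have to be found in the camera images.
- box_set: Three like wooden boxes in a row, fixed to the table. Origin: on the table under the middle box's centre; x away from the robot, y along the row, z up. Boxes centred at y = 104, 0, -104 mm, each 130 (x) by 96 (y), inside 118 by 84, floor 12 above the table, rim 64. All lids start shut. Each holds one thing near x = -12, mid-width: the check weight, a flat steel ring or a small cup.
- middle_bar (a point): Centre of the grip bar across the middle box's lid: 14 mm thick (x), 50 long (y), standing 14 above the lid (63 to 77 mm above the table). Shut, it is at x = -53 mm in the boxes' frame; the other lids have like bars 104 mm to each side. A lid slides 115 mm along +x only, to a stop, at about 2 N, and stays where left; fully open, it bares its box up to x = +50 mm.
- weight_centre (a point): The brass check weight, about 140 g, standing upright in one of the boxes: a round body 26 mm in diameter and 28 mm high with a narrow neck and a 16 mm knob on top, 40 mm high in all. The point is on its axis, half-way up (20 mm above its underside); z is its own axis, up as it stands.
- pan_centre (a point): The bench scale's pan: a flat round steel plate, 116 mm in diameter, on a low black scale (170 by 150 mm) fixed to the table. The point is the centre of the pan's flat top, 36 mm above the table; z up.
There are look-alikes about, which are no part of the job. There is more than one size of the part that bears pan_centre; the job needs the largest.

How it is judged:
By the outcome, as a careful person would: the job done as asked, in the order asked, and still so for the second after the job is handed in, with the robot touching nothing.
It also fails if it takes over 64 s, if anything falls off the work surface, if the arm or the gripper's body presses on something with over 40 N, if the wrist force passes 120 N, or if a joint passes its speed limit or range.

## Working session

There is one attempt and no reset: what is moved stays moved. The work goes in short steps, Python scripts to look and compute and a shell command to move; the robot and the scene stay as the last step left them, time stands still between calls to the robot, and variables do not carry over. Pictures are saved under pics/ and viewed, and the job is handed in when it is done.

```bash
ls; mkdir -p pics; python3 - <<'E'
from cell import get_state,cams,job,bot
import cv2
print(get_state())
for n in ["scene","side","wrist"]:
    d=cams.grab_frame(n); cv2.imwrite(f"pics/{n}0.png",d["frame"][:,:,::-1])
    print(n,{k:v for k,v in d.items() if k!="frame"})
E
```

```text
pics
{'time': 0.0, 'joint_pos': array([ 1.11288128,  0.47777425,  0.02236597,  1.55643982, -0.01148752,
        1.10931269, -0.0830881 ]), 'qd': array([-1.40147938e-03,  4.25837804e-04,  1.44574495e-03,  2.10198098e-03,
       -1.41287896e-04,  7.08182706e-05,  4.07212167e-04]), 'tau': array([-4.81868410e-04, -5.82850063e+01,  1.53493367e+00, -2.72606528e+01,
       -5.42033231e-02,  1.69549015e-02,  1.45265203e-04]), 'tcp_pos': array([ 0.23111485, -0.6336004 ,  0.24370446]), 'tcp_rot': array([-1.48397683,  1.56899075,  2.00744676]), 'wrist_force': array([-0.03613695, -0.20598459,  0.40539359]), 'wrist_torque': array([-0.02361557, -0.00559431, -0.01228736]), 'gripper_width': 0.08765642525148709}
scene {'intrinsics': array([[536.3052432 ,   0.        , 269.84701546],
       [  0.        , 536.3052432 , 216.91453038],
       [  0.        ,   0.        ,   1.        ]]), 'rvec': array([ 2.01311781,  1.01688916, -0.50576034]), 'tvec': array([-0.34760588, -0.09866121,  1.47687177])}
side {'intrinsics': array([[526.48964058,   0.        , 289.47573955],
       [  0.        , 526.48964058, 212.45735724],
       [  0.        ,   0.        ,   1.        ]]), 'rvec': array([ 0.63125969, -2.54208595,  1.33067951]), 'tvec': array([0.46261786, 0.13537513, 1.20846816])}
wrist {'intrinsics': array([[368.7143603 ,   0.        , 279.03566523],
       [  0.        , 368.7143603 , 217.6975819 ],
       [  0.        ,   0.        ,   1.        ]]), 'hand_eye': array([[ 8.82786146e-04, -2.86235522e-01,  9.58158884e-01,
        -1.40068244e-01],
       [ 9.99998518e-01, -1.16334513e-03, -1.26886632e-03,
         6.84746186e-04],
       [ 1.47786409e-03,  9.58158584e-01,  2.86234071e-01,
        -7.76857209e-02],
       [ 0.00000000e+00,  0.00000000e+00,  0.00000000e+00,
         1.00000000e+00]])}
```

View pics/scene0.png

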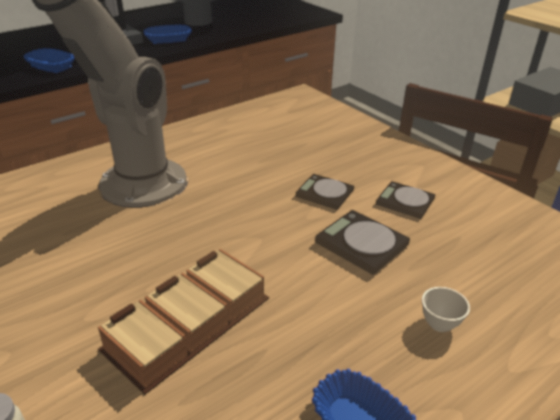

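View pics/side0.png

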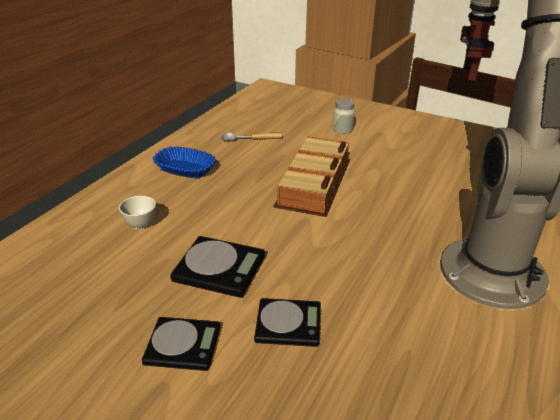

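View pics/wrist0.png

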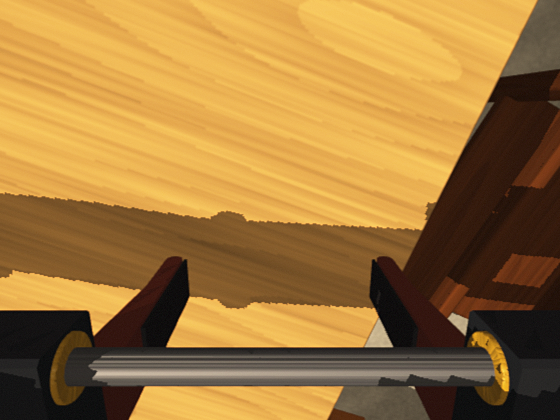

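The scene view shows three shut boxes with bars near (123,313), (167,285) and (207,259). The large scale's pan is near (370,237), with two smaller scales behind it. In the side view the pan is near (211,257) and the bars near (325,183), (334,166) and (342,149).

```bash
cat > h.py <<'E'
import numpy as np,cv2
from scipy.spatial.transform import Rotation as R
from cell import get_state,cams,bot
def campose(d,st=None):
    if "rvec" in d:
        Rm=cv2.Rodrigues(d["rvec"])[0]; return Rm.T,-Rm.T@d["tvec"]
    T=np.array(d["hand_eye"]); Rt=R.from_euler("xyz",st["tcp_rot"]).as_matrix()
    return Rt@T[:3,:3], Rt@T[:3,3]+st["tcp_pos"]
def ray(d,uv,st=None):
    Rm,o=campose(d,st); v=Rm@np.linalg.inv(d["intrinsics"])@np.array([uv[0],uv[1],1.]); return o,v/np.linalg.norm(v)
def onz(d,uv,z,st=None):
    o,v=ray(d,uv,st); return o+v*(z-o[2])/v[2]
def tri(r1,r2):
    (a,u),(b,v)=r1,r2; s=np.linalg.lstsq(np.c_[u,-v],b-a,rcond=None)[0]
    p,q=a+s[0]*u,b+s[1]*v; return (p+q)/2,np.linalg.norm(p-q)
def proj(d,P,st=None):
    Rm,o=campose(d,st); c=Rm.T@(np.array(P)-o); c=d["intrinsics"]@c; return c[:2]/c[2]
def snap(n,name):
    st=get_state(); d=cams.grab_frame(n); cv2.imwrite(f"pics/{name}.png",d["frame"][:,:,::-1]); return d,st
def to_tool(P,st):
    return R.from_euler("xyz",st["tcp_rot"]).as_matrix().T@(np.array(P)-st["tcp_pos"])*1000
E
python3 - <<'E'
from h import *
ds,_=snap("scene","s1"); dd,_=snap("side","d1")
roi={"scene":(90,240,240,330),"side":(300,135,355,195)}
pr={"scene":(330,205,420,275),"side":(170,235,250,285)}
for n,d in (("scene",ds),("side",dd)):
    f=d["frame"].astype(int)
    x0,y0,x1,y1=roi[n]; g=f[y0:y1,x0:x1]
    m=((g.max(2)<75)).astype(np.uint8)
    c,l,s,ce=cv2.connectedComponentsWithStats(m)
    for i in range(1,c):
        if s[i,4]>20: print(n,"dark",s[i],ce[i]+[x0,y0], onz(d,ce[i]+[x0,y0],.07))
    x0,y0,x1,y1=pr[n]; g=f[y0:y1,x0:x1]
    m=((g.min(2)>90)&(g.max(2)-g.min(2)<30)).astype(np.uint8)
    cs,_=cv2.findContours(m,cv2.RETR_EXTERNAL,cv2.CHAIN_APPROX_NONE)
    for c in cs:
        if len(c)>60:
            pts=c[:,0,:]+[x0,y0]
            P=np.array([onz(d,p,.036) for p in pts])
            (cx,cy),r=cv2.minEnclosingCircle(P[:,:2].astype(np.float32)*1000)
            e=cv2.fitEllipse((P[:,:2]*1000).astype(np.float32))
            print(n,"pan",cx,cy,r,e)
    cv2.imwrite(f"pics/z_{n}.png",cv2.resize(d["frame"][min(roi[n][1],pr[n][1])-10:max(roi[n][3],pr[n][3])+90, min(roi[n][0],pr[n][0])-10:max(roi[n][2],pr[n][2])+10,::-1],None,fx=2,fy=2,interpolation=2))
E
```

```text
scene dark [68 41 19 12 49] [166.18367347 287.14285714] [ 0.47967236 -0.17430691  0.07      ]
scene dark [22 68 22 15 87] [122.45977011 315.36781609] [ 0.49852345 -0.27358631  0.07      ]
scene pan 571.3607177734375 292.6992492675781 59.14487075805664 ((571.353271484375, 292.2383117675781), (114.15494537353516, 114.86107635498047), 89.51765441894531)
side dark [39  7  6 10 35] [341.68571429 146.74285714] [ 0.48949909 -0.27004986  0.07      ]
side dark [ 27  15  22  45 305] [338.60655738 174.87540984] [ 0.4344444 -0.1171714  0.07     ]
side dark [31 23  7 11 41] [334.29268293 162.95121951] [ 0.47031226 -0.17100576  0.07      ]
side dark [22 42  8 11 49] [325.71428571 181.55102041] [ 0.45081079 -0.0690904   0.07      ]
side pan 565.5382690429688 297.04461669921875 58.59492492675781 ((566.1558227539062, 297.12188720703125), (111.73614501953125, 114.44961547851562), 25.10038948059082)
```

```bash
python3 - <<'E'
from h import *
st=get_state(); M=R.from_euler("xyz",st["tcp_rot"]).as_matrix(); print(M.round(3))
print(to_tool([.475,-.173,.30],st))
b=np.deg2rad(11)
xb=np.array([np.cos(b),np.sin(b),0])
for s in(1,-1):
    y=s*xb; x=np.array([0,0,-1.]); N=np.c_[x,y,np.cross(x,y)]
    print(N.round(2), R.from_matrix(M.T@N).as_rotvec())
E
```

```text
[[-0.     0.343 -0.939]
 [ 0.001 -0.939 -0.343]
 [-1.    -0.001  0.   ]]
[ -55.50317104 -349.4648398  -386.92633008]
[[ 0.    0.98  0.19]
 [ 0.    0.19 -0.98]
 [-1.    0.    0.  ]] [-1.41290400e+00 -5.41671884e-04  6.63509666e-04]
[[ 0.   -0.98 -0.19]
 [ 0.   -0.19  0.98]
 [-1.   -0.    0.  ]] [1.72868848e+00 6.92776107e-04 5.65564238e-04]
```

View pics/z_scene.png

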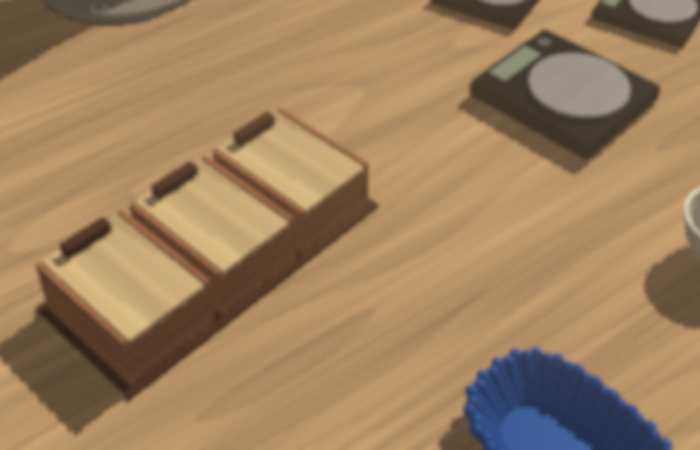

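```bash
python3 - <<'E'
from h import *
st=get_state()
print(to_tool([.51,-.165,.30],st))
E
```

```text
[ -55.50730915 -344.98272897 -422.54810243]
```

```bash
python3 -m crank '[[-55,-45,-50,-0.17,0,0],[-55,-85,-100,-0.34,0,0],[-55,-120,-145,-0.5,0,0],[-55,-160,-190,-0.66,0,0],[-55,-195,-235,-0.82,0,0],[-55,-235,-285,-0.98,0,0],[-55,-275,-330,-1.14,0,0],[-55,-310,-375,-1.3,0,0],[-55,-345,-422,-1.41,0,0],[-55,-345,-422,-1.41,0,0],[-55,-345,-422,-1.41,0,0],[-55,-345,-422,-1.41,0,0]]' 0
python3 - <<'E'
from h import *
d,st=snap("wrist","w1"); print(st["tcp_pos"],st["joint_pos"].round(2)); print(R.from_euler("xyz",st["tcp_rot"]).as_matrix().round(3))
E
```

```text
time: 1.75
tcp_pos: [0.5087, -0.1669, 0.2993]
tcp_rot: [-1.892, 1.57, 3.006]
wrist_force: [-0.2, -0.5, -1.1]
gripper_width: 0.0001
[ 0.50868249 -0.16694434  0.29932046] [ 0.61  0.23 -0.48  1.8   0.12  1.14  0.28]
[[-0.001  0.983  0.185]
 [ 0.     0.185 -0.983]
 [-1.    -0.001 -0.   ]]
```

View pics/w1.png

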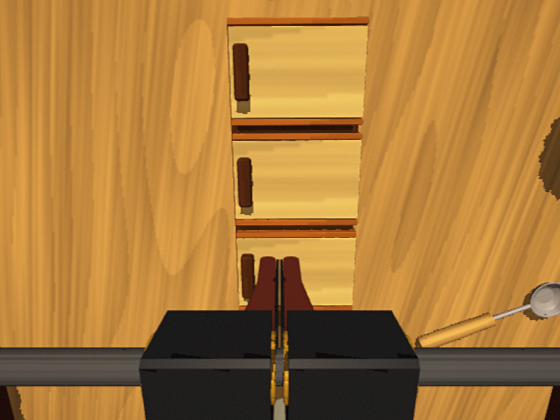

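The wrist view shows all three lids square to the image, with bars near (241,72), (245,183) and (248,276). Next I measure the bars.

```bash
python3 - <<'E'
from h import *
d,st=snap("wrist","w2")
f=d["frame"].astype(int)
m=((f.max(2)<100)&(f[:,:,0]>f[:,:,2]+15)).astype(np.uint8)
m[:30]=0; m[:, :228]=0; m[:,262:]=0
c,l,s,ce=cv2.connectedComponentsWithStats(m)
C=[]
for i in range(1,c):
    if s[i,4]>150 and s[i,3]>30:
        P=onz(d,ce[i],.075,st); ys,xs=np.where(l==i); q=np.array([onz(d,(a,b),.077,st)[:2] for a,b in zip(xs,ys)])*1000
        r=cv2.minAreaRect(q.astype(np.float32)); print(s[i],ce[i],P.round(4),r); C.append(P)
for a in C[:-1]:
    v=a-C[-1]; print(np.linalg.norm(v),np.degrees(np.arctan2(v[1],v[0]))-90)
E
```

```text
[233  44  17  58 845] [240.81065089  72.39171598] [ 0.4529 -0.0661  0.075 ] ((453.49566650390625, -66.74508666992188), (14.312796592712402, 48.94618225097656), 10.9937162399292)
[237 158  16  50 670] [244.49253731 182.31641791] [ 0.4724 -0.1671  0.075 ] ((472.93499755859375, -167.31979370117188), (14.357922554016113, 49.65755844116211), 10.988450050354004)
[233 254  29  57 925] [250.85837838 283.64756757] [ 0.4968 -0.2765  0.075 ] ((492.1334228515625, -275.2441711425781), (31.033151626586914, 67.01459503173828), 9.765955924987793)
0.21496837806682387 11.788986887296602
0.11205145952858156 12.58178619994969
```

```bash
python3 - <<'E'
from h import *
st=get_state()
print(to_tool([.4405,-.1736,.12],st),to_tool([.4405,-.1736,.089],st))
E
```

```text
[179.46583108 -68.35419451  -5.747319  ] [210.46582367 -68.33757796  -5.73377473]
```

```bash
python3 -m crank '[[50,-40,-6,0,0,0],[100,-68,-6,0,0,0],[150,-68,-6,0,0,0],[180,-68,-6,0,0,0],[200,-68,-6,0,0,0],[210,-68,-6,0,0,0],[210,-68,-6,0,0,0],[210,-68,-6,0,0,0]]' 0
python3 -m crank '[[0,10,0,0,0,0],[0,20,0,0,0,0],[0,32,0,0,0,0],[0,45,0,0,0,0],[0,58,0,0,0,0],[0,70,0,0,0,0],[0,82,0,0,0,0],[0,94,0,0,0,0],[0,106,0,0,0,0],[0,116,0,0,0,0],[0,122,0,0,0,0],[0,124,0,0,0,0]]'
python3 -m crank '[[0,2,0,0,0,0],[0,4,0,0,0,0]]'
python3 - <<'E'
from h import *
snap("scene","s3")
d,st=snap("wrist","w3"); print(st["tcp_pos"])
E
```

```text
time: 2.85
tcp_pos: [0.4413, -0.1736, 0.0902]
tcp_rot: [1.043, 1.57, -0.342]
wrist_force: [0.3, 0.2, 0.8]
gripper_width: 0.0004
time: 4.35
tcp_pos: [0.5634, -0.1505, 0.0902]
tcp_rot: [1.329, 1.57, -0.056]
wrist_force: [-2.1, 0.6, 0.7]
gripper_width: 0.0003
time: 4.6
tcp_pos: [0.5672, -0.1499, 0.0902]
tcp_rot: [0.933, 1.57, -0.452]
wrist_force: [-2.2, 0.2, 1.1]
gripper_width: 0.0001
[ 0.56752152 -0.14974987  0.09022061]
```

View pics/w3.png

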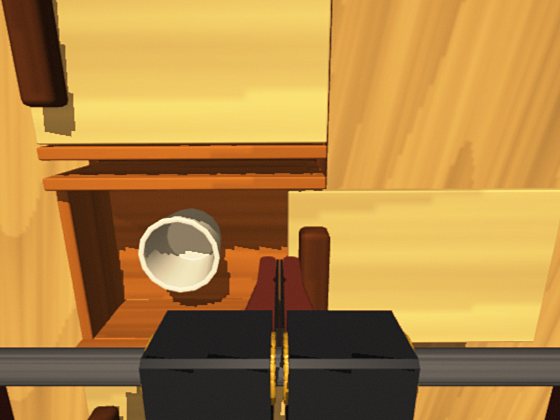

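View pics/s3.png

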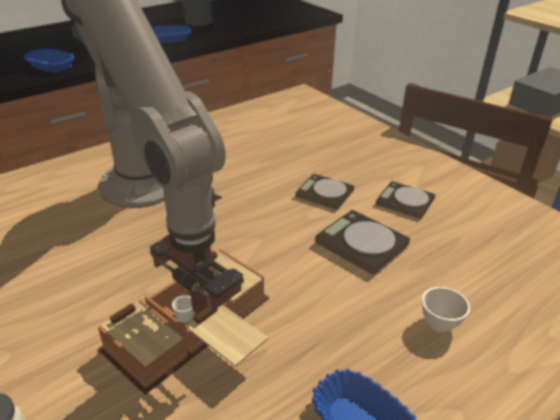

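The middle box holds the cup, at wrist pixel (180,255), so not the weight. I'll try the left (+y) box.

```bash
python3 - <<'E'
from h import *
st=get_state()
print(to_tool([.427,-.0719,.13],st),to_tool([.427,-.0719,.089],st))
E
```

```text
[ -39.89361361 -123.62825598 -102.57437008] [   1.10637151 -123.66139908 -102.58540995]
```

```bash
python3 -m crank '[[-10,-4,0,0,0,0],[-40,-10,0,0,0,0],[-40,-45,-35,0,0,0],[-40,-85,-70,0,0,0],[-40,-124,-103,0,0,0],[-40,-124,-103,0,0,0],[-20,-124,-103,0,0,0],[0,-124,-103,0,0,0],[1,-124,-103,0,0,0],[1,-124,-103,0,0,0]]' 0
python3 -m crank '[[0,10,0,0,0,0],[0,20,0,0,0,0],[0,32,0,0,0,0],[0,45,0,0,0,0],[0,58,0,0,0,0],[0,70,0,0,0,0],[0,82,0,0,0,0],[0,94,0,0,0,0],[0,106,0,0,0,0],[0,116,0,0,0,0],[0,120,0,0,0,0],[0,122,0,0,0,0]]'
python3 - <<'E'
from h import *
d,st=snap("wrist","w4"); print(st["tcp_pos"])
E
```

```text
time: 5.95
tcp_pos: [0.4277, -0.0718, 0.0898]
tcp_rot: [1.307, 1.569, -0.078]
wrist_force: [-0.4, 0.1, 0.1]
gripper_width: 0.0003
time: 7.45
tcp_pos: [0.5476, -0.0492, 0.09]
tcp_rot: [1.345, 1.569, -0.04]
wrist_force: [-2.2, 1.1, 0.4]
gripper_width: 0.0002
[ 0.5476107  -0.04916865  0.08995509]
```

View pics/w4.png

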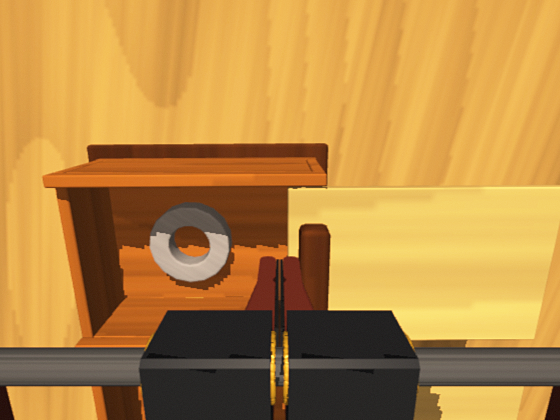

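The left box holds the steel ring, at (190,243). The weight must be in the right (-y) box.

```bash
python3 - <<'E'
from h import *
st=get_state()
print(to_tool([.4625,-.2755,.13],st),to_tool([.4625,-.2755,.089],st))
E
```

```text
[ -40.16230327 -125.47067365  206.70054407] [   0.8375846  -125.56424744  206.6796146 ]
```

```bash
python3 -m crank '[[-10,-4,0,0,0,0],[-40,-10,0,0,0,0],[-40,-35,50,0,0,0],[-40,-65,100,0,0,0],[-40,-95,150,0,0,0],[-40,-125,207,0,0,0],[-40,-125,207,0,0,0],[-40,-125,207,0,0,0],[-20,-125,207,0,0,0],[0,-125,207,0,0,0],[1,-125,207,0,0,0],[1,-125,207,0,0,0]]' 0
python3 -m crank '[[0,10,0,0,0,0],[0,20,0,0,0,0],[0,32,0,0,0,0],[0,45,0,0,0,0],[0,58,0,0,0,0],[0,70,0,0,0,0],[0,82,0,0,0,0],[0,94,0,0,0,0],[0,106,0,0,0,0],[0,116,0,0,0,0],[0,122,0,0,0,0],[0,126,0,0,0,0]]'
python3 - <<'E'
from h import *
d,st=snap("wrist","w5"); print(st["tcp_pos"])
E
```

```text
time: 9.0
tcp_pos: [0.464, -0.2747, 0.0895]
tcp_rot: [1.376, 1.568, -0.007]
wrist_force: [0.2, 0.3, 0.0]
gripper_width: 0.0003
time: 10.5
tcp_pos: [0.588, -0.2509, 0.0898]
tcp_rot: [1.474, 1.568, 0.091]
wrist_force: [-1.8, 1.9, 0.0]
gripper_width: 0.0007
[ 0.58798205 -0.2508965   0.08978303]
```

View pics/w5.png

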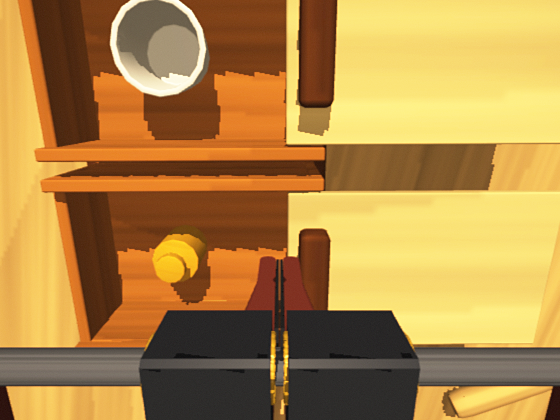

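The right box holds the brass weight, with its knob near (170,265).

```bash
python3 -m crank '[[-10,-4,0,0,0,0],[-50,-20,0,0,0,0],[-90,-40,0,0,0,0],[-100,-60,-10,0,0,0],[-100,-60,-20,0,0,0],[-100,-60,-20,0,0,0],[-100,-60,-20,0,0,0]]' 52
python3 - <<'E'
from h import *
d,st=snap("wrist","w6"); print(st["tcp_pos"])
f=d["frame"].astype(int)
m=((f[:,:,0]>180)&(f[:,:,1]>0.68*f[:,:,0])&(f[:,:,2]<90)).astype(np.uint8)
p=proj(d,[.533,-.2616,.052],st);print("expected knob",p)
hsv=cv2.cvtColor(d["frame"],cv2.COLOR_RGB2HSV)
x,y=p.astype(int); cv2.imwrite("pics/w6z.png",cv2.resize(d["frame"][max(0,y-70):y+70,x-90:x+90,::-1],None,fx=4,fy=4,interpolation=0))
print(x-90,max(0,y-70))
E
```

```text
time: 11.42
tcp_pos: [0.5259, -0.2421, 0.189]
tcp_rot: [1.628, 1.568, 0.246]
wrist_force: [-0.6, -0.2, 0.7]
gripper_width: 0.052
[ 0.52585301 -0.24206722  0.18903053]
expected knob [284.02831276 236.77740256]
194 166
```

View pics/w6z.png

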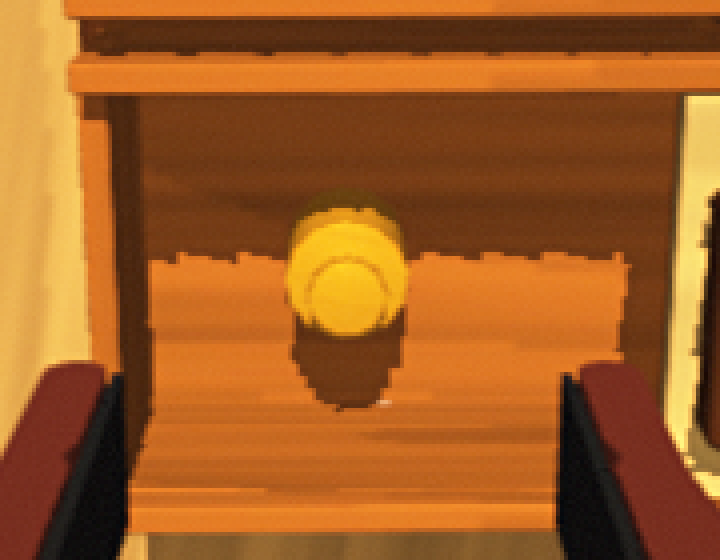

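```bash
python3 - <<'E'
from h import *
d,st=snap("wrist","w7")
a=onz(d,(281,240.25),.052,st); b=onz(d,(280.6,236.5),.040,st); print(a,b)
P=(a+b)/2
print(to_tool([P[0],P[1],.12],st),to_tool([P[0],P[1],.039],st))
print(R.from_euler("xyz",st["tcp_rot"]).as_matrix().round(4))
E
```

```text
[ 0.53105108 -0.26506744  0.052     ] [ 0.53102249 -0.2661686   0.04      ]
[68.92474812  0.59497903 23.96503164] [149.92440232   0.35947165  23.98859404]
[[ 2.800e-03  9.823e-01  1.873e-01]
 [ 8.000e-04  1.873e-01 -9.823e-01]
 [-1.000e+00  2.900e-03 -3.000e-04]]
```

```bash
python3 - <<'E'
from h import *
d,st=snap("wrist","w8")
a=onz(d,(281,189.2),.064,st); b=onz(d,(281,288.5),.064,st); a2=onz(d,(281,179.7),.064,st); b2=onz(d,(281,298.5),.064,st)
print(a,b,np.linalg.norm(a-b),(a+b)/2,np.linalg.norm(a2-b2),(a2+b2)/2)
E
```

```text
[ 0.5226002  -0.22178433  0.064     ] [ 0.53767753 -0.30091981  0.064     ] 0.08055898578045746 [ 0.53013887 -0.26135207  0.064     ] 0.09648776736763406 [ 0.53030998 -0.26225017  0.064     ]
```

```bash
python3 -m crank '[[40,1,23,0,0,0],[80,1,23,0,0,0],[110,1,23,0,0,0],[130,1,23,0,0,0],[142,1,23,0,0,0],[149,1,23,0,0,0],[149,1,23,0,0,0],[149,1,23,0,0,0]]' 52
python3 - <<'E'
from h import *
d,st=snap("wrist","w9")
print(st["tcp_pos"],st["wrist_force"])
E
```

```text
time: 12.58
tcp_pos: [0.5319, -0.2649, 0.0408]
tcp_rot: [1.434, 1.567, 0.052]
wrist_force: [-0.2, -0.1, 0.3]
gripper_width: 0.052
[ 0.53191457 -0.26488619  0.04080859] [-0.19955737 -0.14291834  0.33130517]
```

View pics/w9.png

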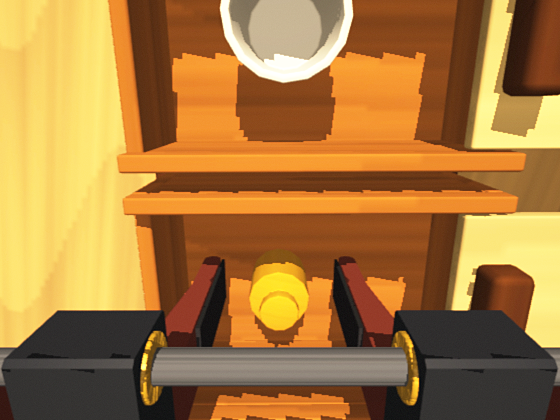

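The fingers straddle the weight, with the knob at (279,308) centred between the pads. I'll close the gripper.

```bash
python3 -m crank '[[2,0,0,0,0,0],[2,0,0,0,0,0],[2,0,0,0,0,0],[2,0,0,0,0,0],[2,0,0,0,0,0],[2,0,0,0,0,0]]' 15
python3 -m crank '[[-20,0,0,0,0,0],[-50,0,0,0,0,0],[-90,0,0,0,0,0],[-120,0,0,0,0,0],[-120,0,0,0,0,0],[-120,0,0,0,0,0]]'
python3 - <<'E'
from h import *
d,st=snap("wrist","w10")
print(st["tcp_pos"],st["wrist_force"],st["gripper_width"],st["joint_pos"].round(2))
E
```

```text
time: 13.38
tcp_pos: [0.5319, -0.265, 0.0389]
tcp_rot: [1.407, 1.567, 0.024]
wrist_force: [-0.5, -0.0, 1.3]
gripper_width: 0.0252
time: 14.12
tcp_pos: [0.5308, -0.2648, 0.1585]
tcp_rot: [1.467, 1.568, 0.084]
wrist_force: [-0.5, 0.9, -1.6]
gripper_width: 0.0254
[ 0.53077889 -0.26484304  0.15850319] [-0.50154388  0.91396862 -1.60886562] 0.025393397954367992 [ 0.67  0.47 -0.4   1.82  0.23  0.9   0.35]
```

View pics/w10.png

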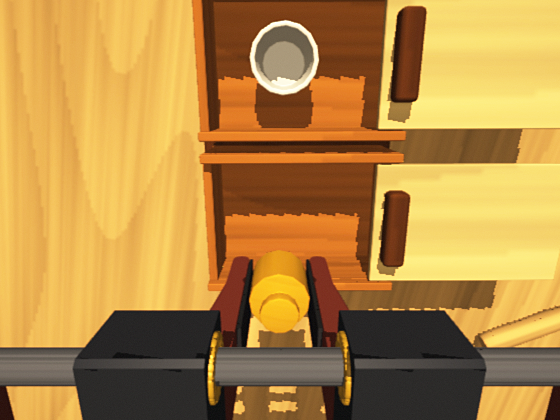

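```bash
python3 - <<'E'
from h import *
st=get_state()
print(to_tool([.5685,.215,.20],st),to_tool([.5685,.2945,.20],st))
E
```

```text
[ -41.61736917  127.06284669 -464.19685122] [ -41.55519515  141.9162117  -542.29693881]
```

```bash
python3 -m crank '[[-15,5,-15,0,0,0],[-30,15,-50,0,0,0],[-42,30,-100,0,0,0],[-42,45,-150,0,0,0],[-42,60,-200,0,0,0],[-42,75,-250,0,0,0],[-42,90,-300,0,0,0],[-42,100,-350,0,0,0],[-42,113,-400,0,0,0],[-42,122,-440,0,0,0],[-42,127,-460,0,0,0],[-42,127,-464,0,0,0]]'
python3 -m crank '[[0,0,0,0,0,0],[0,0,0,0,0,0]]'
python3 - <<'E'
from h import *
d,st=snap("wrist","w11")
print(st["tcp_pos"],st["wrist_force"],st["gripper_width"],st["joint_pos"].round(2))
f=d["frame"].astype(int)
m=((f.min(2)>90)&(f.max(2)-f.min(2)<30)).astype(np.uint8)
cs,_=cv2.findContours(m,cv2.RETR_EXTERNAL,cv2.CHAIN_APPROX_NONE)
for c in cs:
    if cv2.contourArea(c)>800:
        print(cv2.boundingRect(c),cv2.contourArea(c))
E
```

```text
time: 15.68
tcp_pos: [0.5679, 0.216, 0.2003]
tcp_rot: [1.828, 1.569, 0.447]
wrist_force: [-0.3, -0.4, -1.4]
gripper_width: 0.025
time: 15.92
tcp_pos: [0.5682, 0.2141, 0.2002]
tcp_rot: [1.227, 1.569, -0.156]
wrist_force: [0.1, -0.2, -1.2]
gripper_width: 0.0251
[0.56821807 0.21408906 0.20022725] [ 0.05532916 -0.20890103 -1.21845715] 0.025069272185347102 [-0.05  0.47 -0.54  1.74  0.28  1.01 -0.51]
(217, 361, 125, 17) 1781.5
```

View pics/w11.png

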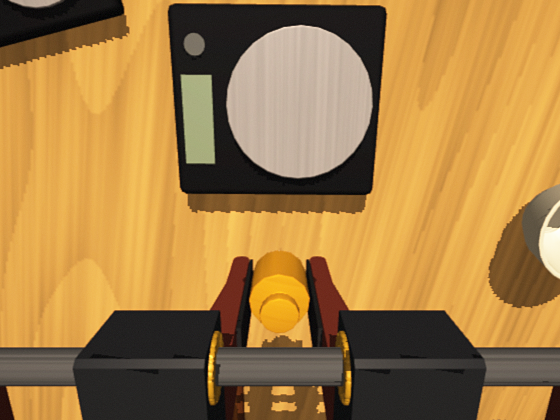

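The whole pan is in view, centred near (300,102), and the weight is held upright.

```bash
python3 - <<'E'
from h import *
d,st=snap("wrist","w12")
hsv=cv2.cvtColor(d["frame"],cv2.COLOR_RGB2HSV); print(hsv[100,300],hsv[150,120])
m=((hsv[:,:,1]<70)&(hsv[:,:,2]>120)).astype(np.uint8); m[:, :218]=0; m[230:]=0; m[:,420:]=0
m=cv2.morphologyEx(m,cv2.MORPH_OPEN,np.ones((5,5)))
cs,_=cv2.findContours(m,cv2.RETR_EXTERNAL,cv2.CHAIN_APPROX_NONE)
c=max(cs,key=cv2.contourArea); print(cv2.boundingRect(c))
P=np.array([onz(d,p,.036,st)[:2] for p in c[:,0]])*1000
e=cv2.fitEllipse(P.astype(np.float32)); print(e)
x,y=np.array(e[0])/1000
# held weight axis: knob centre
print("knob at tcp", proj(d,st["tcp_pos"]-[0,0,.027-.040],st))
for z in(.12,.066,.0635): print(to_tool([x,y,z],st))
E
```

```text
[ 15  47 191] [ 18 167 227]
(226, 26, 146, 152)
((568.1334838867188, 295.1204833984375), (114.12642669677734, 114.36666107177734), 92.19461059570312)
knob at tcp [281.75109885 315.91825707]
[ 80.26823847  14.8699855  -79.5183411 ]
[134.26816436  14.78291771 -79.53891   ]
[136.76816092  14.77888679 -79.53986227]
```

```bash
python3 -m crank '[[0,5,-30,0,0,0],[10,10,-60,0,0,0],[40,15,-80,0,0,0],[70,15,-80,0,0,0],[95,15,-80,0,0,0],[110,15,-80,0,0,0],[120,15,-80,0,0,0],[127,15,-80,0,0,0],[131,15,-80,0,0,0],[133,15,-80,0,0,0],[133,15,-80,0,0,0],[133,15,-80,0,0,0]]'
python3 - <<'E'
from h import *
st=get_state();print(st["tcp_pos"],st["wrist_force"],st["gripper_width"]); print(to_tool([.5681,.2951,.063],st))
print(R.from_euler("xyz",st["tcp_rot"]).as_matrix().round(4))
E
```

```text
time: 17.52
tcp_pos: [0.5684, 0.296, 0.0677]
tcp_rot: [1.557, 1.569, 0.174]
wrist_force: [0.4, 0.1, -1.6]
gripper_width: 0.0255
[0.56841301 0.2960143  0.06765576] [ 0.4237229   0.11352937 -1.6131026 ] 0.02548678756619229
[ 4.65469877 -0.4888351   0.83954396]
[[ 2.200e-03  9.824e-01  1.869e-01]
 [ 4.000e-04  1.869e-01 -9.824e-01]
 [-1.000e+00  2.200e-03  0.000e+00]]
```

```bash
python3 -m crank '[[1,0,1,0,0,0],[2,0,1,0,0,0],[3,0,1,0,0,0],[3.5,0,1,0,0,0],[3.5,0,1,0,0,0],[3.5,0,1,0,0,0]]'
python3 -m crank '[[0.5,0,0,0,0,0],[0.8,0,0,0,0,0],[0.8,0,0,0,0,0]]'
python3 - <<'E'
from h import *
d,st=snap("side","d13"); cv2.imwrite("pics/d13z.png",cv2.resize(d["frame"][200:320,150:290,::-1],None,fx=4,fy=4))
E
```

```text
time: 18.27
tcp_pos: [0.5686, 0.2951, 0.0641]
tcp_rot: [1.563, 1.569, 0.18]
wrist_force: [0.0, -0.5, -0.5]
gripper_width: 0.0254
time: 18.65
tcp_pos: [0.5686, 0.2951, 0.0633]
tcp_rot: [1.553, 1.569, 0.17]
wrist_force: [0.3, -1.0, -1.5]
gripper_width: 0.0252
```

View pics/d13z.png

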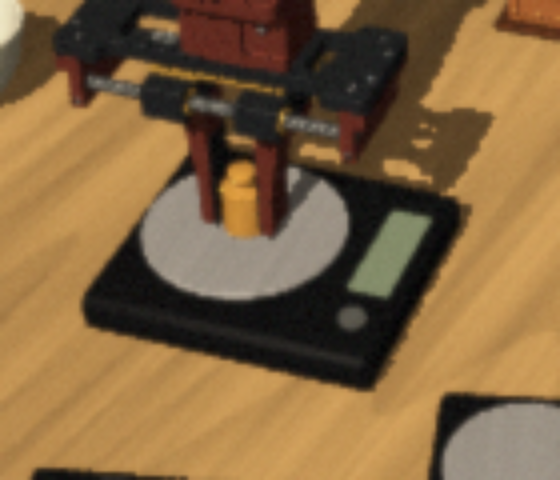

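Still no contact force. I'll lower in half-millimetre steps until the force rises.

```bash
python3 -m crank '[[0.5,0,0,0,0,0],[0.5,0,0,0,0,0],[0.5,0,0,0,0,0]]'
python3 -m crank '[[0.5,0,0,0,0,0],[0.5,0,0,0,0,0],[0.5,0,0,0,0,0]]'
```

```text
time: 19.08
tcp_pos: [0.5686, 0.2951, 0.0629]
tcp_rot: [1.571, 1.568, 0.188]
wrist_force: [-0.7, -0.0, -0.6]
gripper_width: 0.0256
time: 19.45
tcp_pos: [0.5687, 0.2951, 0.0629]
tcp_rot: [1.525, 1.568, 0.142]
wrist_force: [-2.5, -1.2, 4.9]
gripper_width: 0.0254
```

The force has risen to +4.9 N at z = 0.0629, which is the predicted contact height. I'll release and retreat straight up.

```bash
python3 -m crank '[[0,0,0,0,0,0],[0,0,0,0,0,0],[0,0,0,0,0,0],[0,0,0,0,0,0],[0,0,0,0,0,0]]' 50
python3 -m crank '[[-10,0,0,0,0,0],[-30,0,0,0,0,0],[-60,0,0,0,0,0],[-100,0,0,0,0,0],[-140,0,10,0,0,0],[-140,0,40,0,0,0],[-140,0,80,0,0,0],[-140,0,80,0,0,0],[-140,0,80,0,0,0],[-140,0,80,0,0,0]]'
python3 - <<'E'
from h import *
d,st=snap("side","d14"); cv2.imwrite("pics/d14z.png",cv2.resize(d["frame"][200:320,150:290,::-1],None,fx=4,fy=4))
snap("wrist","w14")
snap("scene","s14")
E
```

```text
time: 20.08
tcp_pos: [0.5687, 0.2951, 0.0628]
tcp_rot: [1.513, 1.568, 0.13]
wrist_force: [0.0, -0.0, 0.6]
gripper_width: 0.0498
time: 21.32
tcp_pos: [0.5828, 0.2182, 0.2035]
tcp_rot: [1.838, 1.568, 0.457]
wrist_force: [-0.2, 1.3, -0.4]
gripper_width: 0.0501
```

View pics/d14z.png

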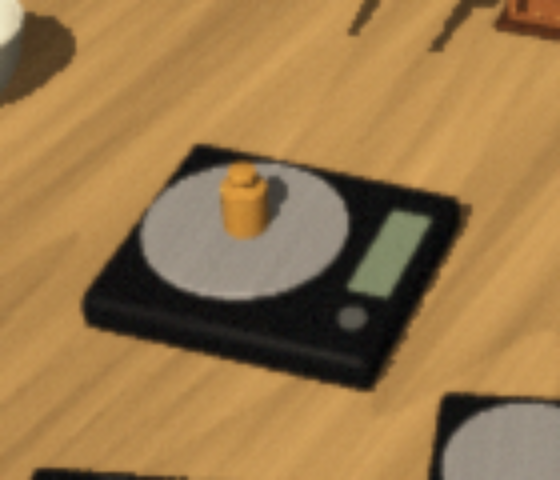

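View pics/w14.png

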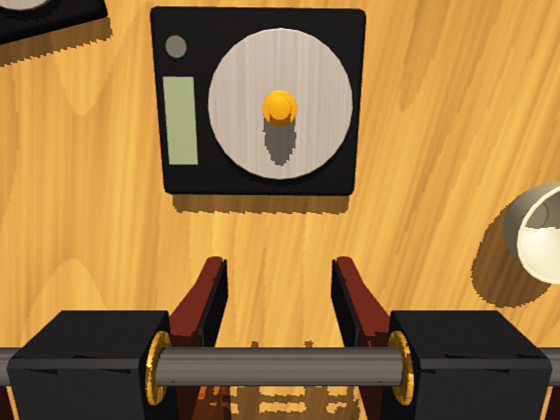

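The weight stands upright on the large pan, with its knob near (280,106) in the wrist view. A quick number for the offset, then I hand in.

```bash
python3 - <<'E'
from h import *
from cell import job
d,st=snap("wrist","w15")
hsv=cv2.cvtColor(d["frame"],cv2.COLOR_RGB2HSV)
m=((hsv[:,:,1]>150)&(hsv[:,:,2]>120)).astype(np.uint8); m[:60]=0;m[150:]=0;m[:,:230]=0;m[:,330:]=0
ys,xs=np.where(m); c=(xs.mean(),ys.mean()); print(c,xs.min(),xs.max(),ys.min(),ys.max())
p=onz(d,c,.063,st); print(p, (p[:2]-[.5681,.2951])*1000, st["qd"].round(3), st["time"])
job.hand_in()
E
```

```text
(np.float64(279.2983367983368), np.float64(106.83367983367984)) 262 296 89 124
[0.56777165 0.29472948 0.063     ] [-0.32835071 -0.37052408] [ 0.004  0.002  0.004  0.     0.001  0.001 -0.001] 21.475
the job is handed in; nothing more can be done
```

The brass weight is standing upright in the middle of the largest scale's pan, released, and the job is handed in. The robot's clock read about 21.5 s of the 64 s allowed.

- **Search:** I slid the lids open one after another. The middle box held the cup, the left box the steel ring, and the right box the weight.
- **Placing:** I gripped the weight by its body, which read 25 mm at the fingers, and carried it to the scale. I lowered it until the force reached 5 N at the predicted height, then opened the fingers and backed off.
- **Last checks:** The side and wrist views show the weight upright and clear of the gripper. By the wrist camera it is about 0.5 mm off the pan centre, within the 2 mm calibration.
- **Disagreements:** The scene and side cameras each put the pan centre up to about 3 mm from the wrist camera's value, but their average agreed to within 1 mm. The weight measured about 3.5 mm off its box's mid-width before the grasp. I went by the measured position, and the grasp was good.

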